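# Flip the C-clamp's status marker

### The arm

A 6-joint arm with a two-finger parallel gripper is mounted at the origin on a cart in front of the work surface, level with it; the furniture and walls round the work are solid. World frame = base frame: x ahead of the robot, y to its left, z up, the work surface at z = 0. Lengths are in m, angles in degrees, forces in N, time in s.
With the tool pointing down it reaches from about 0.4 to 0.825 m from the base axis. Payload 7 kg.
Tool frame: the origin (TCP) lies at the very end of the fingers, on their centre line; the grasp point (between the pads) lies 19 mm behind it (ctrl.tcp_to_grasp is the distance from the TCP to the grasp point, in m); z points along the fingers, y is the direction in which the jaws open and shut (so a half turn about z gives the same grasp; the last joint's range is limited). The gripper opens to 88 mm and grips with 3 to 60 N. Pads are 19 mm wide; open, the fingers measure 130 mm over their backs; the gripper's body (78 mm by 193 mm) begins 47 mm behind the grasp point.
Start: joints at [-56.603, 20.546, 0.682, 0, -70.136, -16.507], TCP at [0.196, -0.646, 0.227] pointing down, gripper open.
Joint ranges: [-176.03, 176.03], [-82.01, 121.73], [-58.28, 71.71], [-173.87, 95.51], [-174.79, -0.11], [-173.66, 173.66]. Speed limits (degrees/s): [136.94, 136.94, 172.46, 180, 180, 180].

### API

Orientations are given as [roll, pitch, yaw] about the fixed x, y, z axes, in that order (R = Rz(yaw) Ry(pitch) Rx(roll)).
In Python, from plant import ctrl gives the robot as it stands.
- The arm moves only by the tool jog_arm, never from a script. Its argument "commands" is a list of rows, each an object of numbers: "x", "y", "z": the shift along the tool's x, y, z in cm; "roll": the turn about the tool's z in rad. In form: [{"x": .., "y": .., "z": .., "roll": ..}, ...]. A call has 1 to 12 rows; each row shifts and turns the commanded pose from where the row before left it, along the tool's axes as they then stand; what a row does not reach is not made up. A row lasts 1/10 s, in which the tool goes at most 50 mm and 8.59 degrees, less where a joint would pass 70% of its speed; a pose out of reach is approached as far as the arm can. A call is refused whole if a number of a shift passes 5 or a number of a turn 0.15, either way. A call with a gripper value outside its range is refused whole. "gripper" is the finger opening in cm, from 0 to 8.76, set as the call begins (left out, the last holds). The fingers move at their own pace and stop on an object; the grip force is fixed at half the most. Time passes only in rows, so rows that do not move let the fingers close. It gives the time, the measured TCP pose, the force and the opening at its end, in the units of the state.
- ctrl.get_obs(): the state, without advancing time (a new reading comes with each control period).
- ctrl.snapshot(name): name is "side" or "top" or "wrist"; returns a dict with "image" (400x640x3 uint8, red, green, blue), "mtx" (3x3 intrinsics, pixels), "position" and "orientation" of the camera in the world; the wrist camera has in their place "hand_eye" (4x4, takes a point from camera to tool coordinates, whose origin is the TCP and whose axes are the flange's). Camera axes: x right, y up, looking along -z (the intrinsics and any distortion apply to the point x, -y, -z); pixel columns grow to the right and rows downward; lengths in m; the calibration is good to about 2 mm. A picture is of the moment at which its call begins: read the wrist's pose just before it. There is no depth.
- ctrl.close_job(): hands the job in, once; it reports no verdict.
Trained networks look in the newest picture that a camera, given by its name, has taken for a name from the list of things; names that differ only in an ending like _2 or _b are one class to them, and where a whole thing is asked for, a point or a joint stands for the part that bears it (a point fixed in the world has none). Each returns a list of dicts, best first, with "confidence" (0 to 1); they miss things now and then, are a little off and sometimes report something else, mostly with a low value. They report only what shows in the picture. A call takes as long as a camera call. They do not tell look-alikes from the thing itself.
- ctrl.search_frame(camera, query): "position" ([column, row] as shares, 0 to 1, of the picture: columns of its width, rows of its height, amid what is visible of it).
- ctrl.regions_of(camera, query): "mask" (400x640 bool, what is visible of it) and "position" ([column, row] as shares, 0 to 1, of the picture: columns of its width, rows of its height, amid what is visible of it).
The state is a dict: "clock": time; "joint_pos": joint angles; "qvel": joint speeds; "tau": joint torques, N m; "tool_pos": TCP position; "orientation": TCP orientation; "force": force on the tool from outside, world axes, zero at the start; "moment": the same for the moment, N m; "opening": finger opening in m.
Only numpy, scipy, OpenCV 4.12 (cv2) and the standard library are available. Lean on these libraries where they do the work, as an engineer would, in place of code of your own. Each camera call takes 0.05 s, during which the arm holds its last target.

### The job

The C-clamp has been checked: flip the marker that stands in front of its bay right over, so that its flag lies fully down on the far rest with the bar face up instead of the ring face. Use only the fingertips or the outside of the fingers, for example press its thumb tab down to raise the flag and then push the flag over; do not grip it. Leave the other two markers, the tools in the bays and the things lying about as they are, neither shifted nor lifted.

Things in the scene. Friction and masses are not known exactly. Their poses are not given: they have to be found in the camera images.
- rack: Plywood checking rack fixed on the table, 340 (x) x 430 (y) x 12 mm; origin at the centre of its underside; its +x points away from the robot (yaw within 12 degrees). Three identical flip markers stand 140 mm apart along y in its near half; behind each (+x) is its bay with one tool, parted by strips 10 mm high. An eraser and a cutter lie between the markers.
- marker_left (a joint): Angle (rad) of the left (+y) marker's flag about its level axle. 0: blade level towards the robot on the near rest, ring face up; pi/2: upright; pi: level on the far rest (rack +x), bar face up. 0 and pi are hard stops. A stiff hinge (0.05 N m friction, more than the flag's weight): the flag stays where it is left and does not drop by itself. Starts at 0 to 0.45.
- marker_left_hinge (a point): Fixed point, middle of the left (+y) marker's axle (along the rack's y), 74 mm above the table; axes as the rack's. Two cheeks, 18 mm long in x, 6 mm thick, carry the axle at y = +-41 mm (76 mm free between them) and rise 9 mm above it; rest posts 14 x 38 mm at x = +-74 mm end 3 mm below axle height; the foot plate's top is 57 mm below the axle.
- marker_left_tip (a point): Middle of the free end of the left (+y) marker's blade, 92 mm from the axle; moves with the flag.
- marker_left_plate (a point): Point on the left (+y) marker's axle, turning with the flag, a flat plate 4 mm thick through the axle (hub 14 mm across). Along -x the blade, 56 mm wide, reaches 92 mm from the axle; along +x, in the same plane, a ribbed thumb tab, 30 mm wide, reaches 38 mm: pressing the tab down raises the blade. z is the normal of the ring face (up at joint 0).
- bay_left (a point): Centre of the bay behind the left (+y) marker, on the board's top (12 mm above the table), 167 mm behind its axle.
- marker_middle (a joint): Angle (rad) of the middle marker's flag about its level axle. 0: blade level towards the robot on the near rest, ring face up; pi/2: upright; pi: level on the far rest (rack +x), bar face up. 0 and pi are hard stops. A stiff hinge (0.05 N m friction, more than the flag's weight): the flag stays where it is left and does not drop by itself. Starts at 0 to 0.45.
- marker_middle_hinge (a point): Fixed point, middle of the middle marker's axle (along the rack's y), 74 mm above the table; axes as the rack's. Two cheeks, 18 mm long in x, 6 mm thick, carry the axle at y = +-41 mm (76 mm free between them) and rise 9 mm above it; rest posts 14 x 38 mm at x = +-74 mm end 3 mm below axle height; the foot plate's top is 57 mm below the axle.
- marker_middle_tip (a point): Middle of the free end of the middle marker's blade, 92 mm from the axle; moves with the flag.
- marker_middle_plate (a point): Point on the middle marker's axle, turning with the flag, a flat plate 4 mm thick through the axle (hub 14 mm across). Along -x the blade, 56 mm wide, reaches 92 mm from the axle; along +x, in the same plane, a ribbed thumb tab, 30 mm wide, reaches 38 mm: pressing the tab down raises the blade. z is the normal of the ring face (up at joint 0).
- bay_middle (a point): Centre of the bay behind the middle marker, on the board's top (12 mm above the table), 167 mm behind its axle.
- marker_right (a joint): Angle (rad) of the right (-y) marker's flag about its level axle. 0: blade level towards the robot on the near rest, ring face up; pi/2: upright; pi: level on the far rest (rack +x), bar face up. 0 and pi are hard stops. A stiff hinge (0.05 N m friction, more than the flag's weight): the flag stays where it is left and does not drop by itself. Starts at 0 to 0.45.
- marker_right_hinge (a point): Fixed point, middle of the right (-y) marker's axle (along the rack's y), 74 mm above the table; axes as the rack's. Two cheeks, 18 mm long in x, 6 mm thick, carry the axle at y = +-41 mm (76 mm free between them) and rise 9 mm above it; rest posts 14 x 38 mm at x = +-74 mm end 3 mm below axle height; the foot plate's top is 57 mm below the axle.
- marker_right_tip (a point): Middle of the free end of the right (-y) marker's blade, 92 mm from the axle; moves with the flag.
- marker_right_plate (a point): Point on the right (-y) marker's axle, turning with the flag, a flat plate 4 mm thick through the axle (hub 14 mm across). Along -x the blade, 56 mm wide, reaches 92 mm from the axle; along +x, in the same plane, a ribbed thumb tab, 30 mm wide, reaches 38 mm: pressing the tab down raises the blade. z is the normal of the ring face (up at joint 0).
- bay_right (a point): Centre of the bay behind the right (-y) marker, on the board's top (12 mm above the table), 167 mm behind its axle.
- c_clamp: Small blue cast C-clamp, 108 x 78 x 12 mm, lying flat in one of the three bays (within 20 mm of the bay's centre); origin at the centre of its underside. Loose.
- sanding_block: Brown sanding block, 96 x 63 x 30 mm, lying in another bay; origin at the centre of its underside. Loose.
- tape_measure: Dark pocket tape measure, 60 x 74 x 28 mm, lying in another bay; origin at the centre of its underside. Loose.
- eraser: Small block eraser, 46 x 21 x 13 mm, on the rack between the left and middle markers; origin at the centre of its underside. Loose.
- cutter: Slim cutter, 156 x 22 x 19 mm, on the rack between the middle and right markers, along the rack's x; origin at the centre of its underside. Loose.
- screwdriver: Ball-grip screwdriver, 160 x 34 x 32 mm, on the table to the left of the rack; origin at the centre of its underside. Loose.
Not all that is in view belongs to the job. Of the things that look like the c_clamp, the larger one is meant.

How it is judged:
By the outcome, as a careful person would: the job done as asked, in the order asked, and still so for the second after the job is handed in, with the robot touching nothing.
It also fails if it takes over 48 s, if anything falls off the work surface, if the arm or the gripper's body presses on something with over 40 N, if the wrist force passes 120 N, or if a joint passes its speed limit or range.

## Working session

There is one attempt and no reset: what is moved stays moved. The work goes in short steps, Python scripts to look and compute and a tool call to move; the robot and the scene stay as the last step left them, time stands still between calls to the robot, and variables do not carry over. Pictures are saved under pics/ and viewed, and the job is handed in when it is done.

Besides the shell and the picture viewer there is one more tool, called after "Emit:" as name(argument=value, ...), one argument or row to a line, values as JSON. jog_arm: Moves the arm, as the interface text tells. Its arguments: {"type":"object","properties":{"commands":{"type":"array"},"gripper":{"type":"number"}},"required":["commands"]}

```bash
mkdir -p pics; ls
python3 - <<'E'
from plant import ctrl
import cv2
o=ctrl.get_obs();print({k:o[k] for k in('clock','tool_pos','orientation','opening','force')})
for n in('side','top'):
    s=ctrl.snapshot(n);cv2.imwrite(f'pics/{n}0.png',s['image'][:,:,::-1]);print(n,s['mtx'],s['position'],s['orientation'],[k for k in s])
    for q in('c_clamp','sanding_block','tape_measure','marker_left','eraser','cutter','rack'):
        print(q,[(round(r['confidence'],2),[round(r['position'][0]*640),round(r['position'][1]*400)]) for r in ctrl.search_frame(n,q)])
E
```

```text
pics
{'clock': 0.0, 'tool_pos': array([ 0.19594831, -0.64542321,  0.22563538]), 'orientation': array([ 1.79906017e+02, -7.95001867e-03, -1.63117278e+02]), 'opening': 0.08795509558122991, 'force': array([0.10133646, 0.02848468, 0.04354899])}
side [[433.14751094   0.         314.26971983]
 [  0.         433.14751094 197.02117615]
 [  0.           0.           1.        ]] [0.11693284 1.13096344 0.852381  ] [  54.8071008    -0.39281609 -158.31898138] ['image', 'mtx', 'position', 'orientation']
c_clamp [(0.68, [391, 184]), (0.63, [281, 191])]
sanding_block [(0.96, [263, 207])]
tape_measure [(0.53, [289, 168])]
marker_left [(0.84, [320, 208])]
eraser [(0.18, [343, 162])]
cutter [(0.48, [351, 188])]
rack [(0.91, [310, 203])]
top [[510.85227586   0.         315.63765683]
 [  0.         510.85227586 209.87152031]
 [  0.           0.           1.        ]] [0.42053276 0.11044675 1.28973371] [  4.16159054   0.67421485 -90.79374832] ['image', 'mtx', 'position', 'orientation']
c_clamp [(0.95, [346, 145]), (0.73, [444, 285])]
sanding_block [(0.58, [301, 147])]
tape_measure [(0.63, [391, 217]), (0.61, [401, 132]), (0.37, [359, 184]), (0.35, [359, 218])]
marker_left [(0.94, [303, 220])]
eraser [(0.69, [332, 206])]
cutter [(0.84, [388, 213])]
rack [(0.83, [360, 185]), (0.21, [305, 222]), (0.16, [358, 217])]
```

Run:
```python
import cv2
a=cv2.imread('pics/top0.png')[80:320,220:480];cv2.imwrite('pics/top0c.png',cv2.resize(a,None,fx=2.5,fy=2.5,interpolation=3))
a=cv2.imread('pics/side0.png')[120:280,200:440];cv2.imwrite('pics/side0c.png',cv2.resize(a,None,fx=3.3,fy=3.3,interpolation=3))
```

```text
(no output)
```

View pics/top0.png

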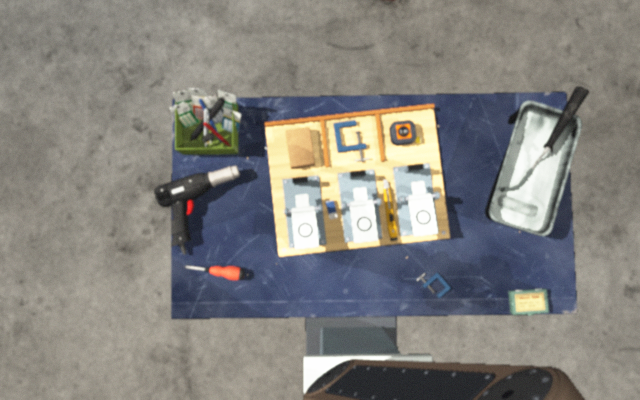

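View pics/top0c.png

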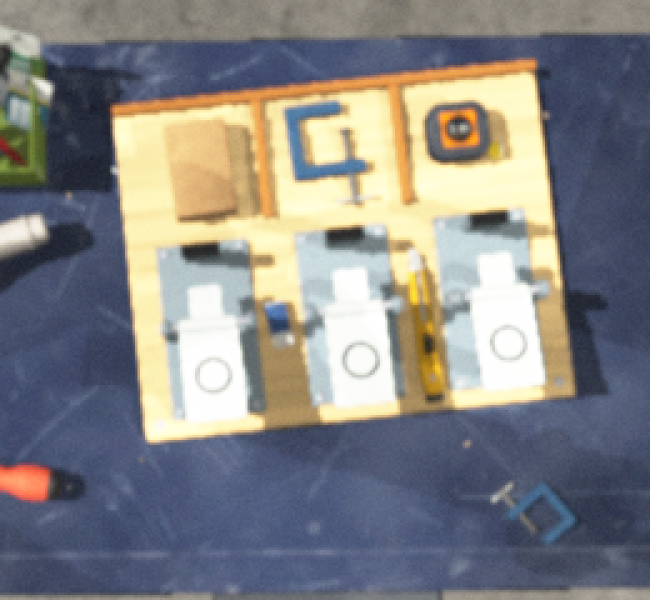

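View pics/side0c.png

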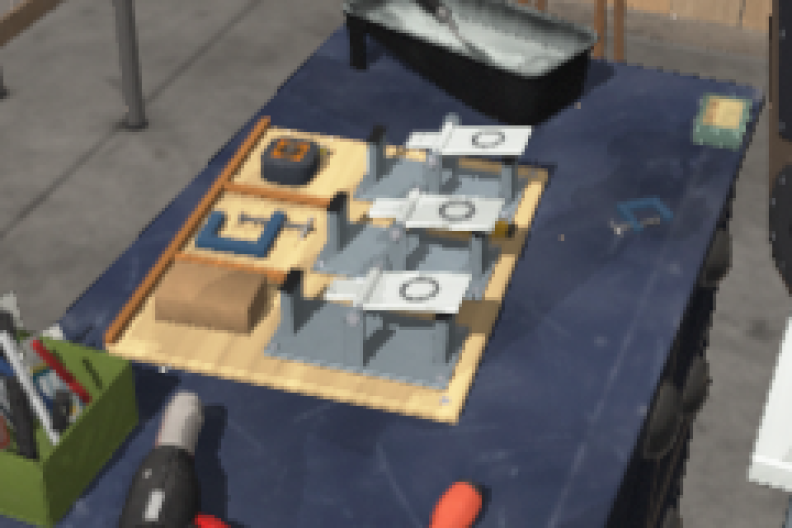

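Clamp candidates in the top view are (346,145), lying in the middle bay and visibly larger (fills the bay, dark blue), and (434,285), a smaller one on bare table near the robot. The enlarged crop confirms that the first is the larger one and in a bay, so the middle marker is the one to flip. Its ring is at about (364,224) in the top view. Next I measure its pose.

```bash
cat > h.py <<'E'
import numpy as np
from scipy.spatial.transform import Rotation as R
C={'side':(433.1475,314.27,197.02,[0.11693284,1.13096344,0.852381],[54.8071008,-0.39281609,-158.31898138]),
'top':(510.8523,315.6377,209.8715,[0.42053276,0.11044675,1.28973371],[4.16159054,0.67421485,-90.79374832])}
def ray(c,p):
    f,cx,cy,o,e=C[c]; M=R.from_euler('xyz',e,degrees=True).as_matrix()
    return np.array(o),M@np.array([(p[0]-cx)/f,-(p[1]-cy)/f,-1])
def plane(c,p,z):
    o,d=ray(c,p); return o+d*(z-o[2])/d[2]
def proj(c,P):
    f,cx,cy,o,e=C[c]; M=R.from_euler('xyz',e,degrees=True).as_matrix()
    q=(np.atleast_2d(P)-o)@M
    return np.c_[cx+f*q[:,0]/-q[:,2],cy-f*q[:,1]/-q[:,2]]
E
python3 - <<'E'
from h import *
from scipy.optimize import least_squares
t=lambda u,v:(u/2.5+220,v/2.5+80)
s=lambda u,v:(u/3.3+200,v/3.3+120)
co=[t(112,105),t(537,62),t(575,397),t(147,441)]
for p in co: print(plane('top',p,.012).round(4))
print('edges',[round(np.linalg.norm(plane('top',co[i],.012)-plane('top',co[(i+1)%4],.012)),3) for i in range(4)])
# middle marker flag: blade tip corners, tab end centre, ring centre
obs=[('top',t(329,404),(-.092,.028)),('top',t(395,400),(-.092,-.028)),('top',t(350,268),(.038,0)),
 ('side',s(497,231),(-.092,.028)),('side',s(505,198),(-.092,-.028)),('side',s(373,206),(.038,0))]
def pts(v):
    x,y,psi,th=v
    ex=np.array([np.cos(psi),np.sin(psi),0]);ey=np.array([-ex[1],ex[0],0])
    return [np.array([x,y,.074])+ex*u*np.cos(th)-np.array([0,0,1])*u*np.sin(th)+ey*w for _,_,(u,w) in obs]
f=lambda v:np.concatenate([proj(o[0],P)[0]-o[1] for o,P in zip(obs,pts(v))])
r=least_squares(f,[.45,.05,0,.2]);print(r.x,np.degrees(r.x[2:]),r.fun.round(1))
# cheeks tops
for p in (t(300,306),t(398,302)): print('cheek',plane('top',p,.083).round(4))
print('ring',plane('top',t(361,360),.08).round(4))
E
```

```text
[0.7396 0.2504 0.012 ]
[ 0.7767 -0.1821  0.012 ]
[ 0.4366 -0.2094  0.012 ]
[0.3987 0.2177 0.012 ]
edges [np.float64(0.434), np.float64(0.341), np.float64(0.429), np.float64(0.342)]
[0.52307378 0.01455951 0.06997968 0.10762203] [4.00954047 6.16628825] [ 1.6  1.  -1.1  0.6 -0.3  0.7 -2.  -0.7 -0.3  0.2 -0.7 -1. ]
cheek [0.5254 0.0655 0.083 ]
cheek [ 0.5279 -0.0274  0.083 ]
ring [0.4735 0.0085 0.08  ]
```

Emit:
jog_arm(
  commands=[
    {"z": -2.5, "roll": 0.105},
    {"z": -2.5, "roll": 0.102},
    {"x": -2.5, "y": 3.9},
    {"x": -2.5, "y": 3.9},
    {"x": -2.5, "y": 3.9},
    {"x": -2.5, "y": 3.9},
    {"x": -2.5, "y": 3.9},
    {"x": -2.5, "y": 3.9},
    {"x": -2.5, "y": 3.9},
    {"x": -2.5, "y": 3.9},
  ],
  gripper=0,
)

```text
validation failed for argument at $.co...
```

Emit:
jog_arm(
  commands=[
    {"x": 0, "y": 0, "z": -2.5, "roll": 0.105},
    {"x": 0, "y": 0, "z": -2.5, "roll": 0.102},
    {"x": -2.5, "y": 3.9, "z": 0, "roll": 0},
    {"x": -2.5, "y": 3.9, "z": 0, "roll": 0},
    {"x": -2.5, "y": 3.9, "z": 0, "roll": 0},
    {"x": -2.5, "y": 3.9, "z": 0, "roll": 0},
    {"x": -2.5, "y": 3.9, "z": 0, "roll": 0},
    {"x": -2.5, "y": 3.9, "z": 0, "roll": 0},
    {"x": -2.5, "y": 3.9, "z": 0, "roll": 0},
    {"x": -2.5, "y": 3.9, "z": 0, "roll": 0},
  ],
  gripper=0,
)

```text
clock: 1.8
tool_pos: [0.3685, -0.3159, 0.277]
orientation: [-180.0, 0.1, -175.0]
force: [1.4, 0.5, -0.7]
opening: 0.0133
```

Emit:
jog_arm(
  commands=[
    {"x": -2.6, "y": 4, "z": 0, "roll": 0},
    {"x": -2.6, "y": 4, "z": 0, "roll": 0},
    {"x": -2.6, "y": 4, "z": 0, "roll": 0},
    {"x": -2.6, "y": 4, "z": 0, "roll": 0},
    {"x": -2.6, "y": 4, "z": 0, "roll": 0},
    {"x": -2.6, "y": 4, "z": 0, "roll": 0},
    {"x": -2.7, "y": 4, "z": 0, "roll": 0},
    {"x": -2.7, "y": 3.9, "z": 0, "roll": 0},
    {"x": 0, "y": 0, "z": 2, "roll": 0},
    {"x": 0, "y": 0, "z": 0, "roll": 0},
  ],
)

```text
clock: 2.8
tool_pos: [0.5481, 0.0197, 0.2539]
orientation: [-180.0, -0.3, -174.9]
force: [0.5, -0.2, 0.4]
opening: 0.0003
```

Run:
```python
from plant import ctrl
import cv2,numpy as np
np.set_printoptions(precision=4,suppress=True)
o=ctrl.get_obs();print({k:o[k] for k in('clock','tool_pos','orientation','opening','joint_pos','force')})
s=ctrl.snapshot('wrist');print(s['mtx'],s['hand_eye'],s.keys())
cv2.imwrite('pics/w1.png',s['image'][:,:,::-1])
```

```text
{'clock': 2.8, 'tool_pos': array([0.5481, 0.0197, 0.2539]), 'orientation': array([-179.9786,   -0.2667, -174.8736]), 'opening': 0.0003056129096264345, 'joint_pos': array([  22.4872,    7.7997,  -12.7438,   -0.063 ,  -69.7174, -107.3387]), 'force': array([ 0.5366, -0.2003,  0.3923])}
[[312.1288   0.     324.3657]
 [  0.     312.1288 202.3858]
 [  0.       0.       1.    ]] [[-0.0002  0.9512  0.3085  0.0831]
 [ 1.      0.0001  0.0001 -0.0007]
 [ 0.0001  0.3085 -0.9512 -0.1577]
 [ 0.      0.      0.      1.    ]] dict_keys(['image', 'mtx', 'hand_eye'])
```

View pics/w1.png

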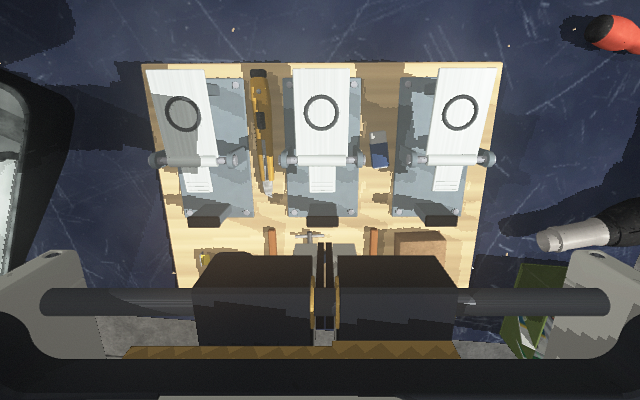

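Wrist view: the middle marker's ring is at (320,111), its cheeks at about (285,160) and (360,160), and the tab end at (321,192). The closed fingertips are near (325,245). I'll check the hinge position from this view.

```bash
cat >> h.py <<'E'
HE=np.array([[-0.0002,.9512,.3085,.0831],[1,.0001,.0001,-.0007],[.0001,.3085,-.9512,-.1577]])
def wplane(p,z,tp,e):
    M=R.from_euler('xyz',e,degrees=True).as_matrix()
    d=np.array([(p[0]-324.3657)/312.1288,-(p[1]-202.3858)/312.1288,-1])
    o=M@HE[:,3]+tp; d=M@HE[:,:3]@d
    return o+d*(z-o[2])/d[2]
E
python3 - <<'E'
from h import *
import cv2
tp=np.array([.5481,.0197,.2539]);e=[-179.9786,-.2667,-174.8736]
for n,p,z in(('cheekR',(285,160),.08),('cheekL',(360,160),.08),('ax',(322,160),.08),('Lleft',(414,160),.08),('Lr',(488,160),.08),('Rl',(154,160),.08),('Rr',(236,160),.08),('tab',(321,192),.070),('tip',(320,69),.084)): print(n,wplane(p,z,tp,e).round(4))
a=cv2.imread('pics/w1.png')[50:260,230:420];cv2.imwrite('pics/w1c.png',cv2.resize(a,None,fx=2.8,fy=2.8,interpolation=3))
E
```

```text
cheekR [ 0.528  -0.0252  0.08  ]
cheekL [0.5209 0.0547 0.08  ]
ax [0.5245 0.0142 0.08  ]
Lleft [0.5157 0.1123 0.08  ]
Lr [0.5086 0.1911 0.08  ]
Rl [ 0.5405 -0.1649  0.08  ]
Rr [ 0.5327 -0.0774  0.08  ]
tab [0.5628 0.0164 0.07  ]
tip [0.4354 0.0046 0.084 ]
```

View pics/w1c.png

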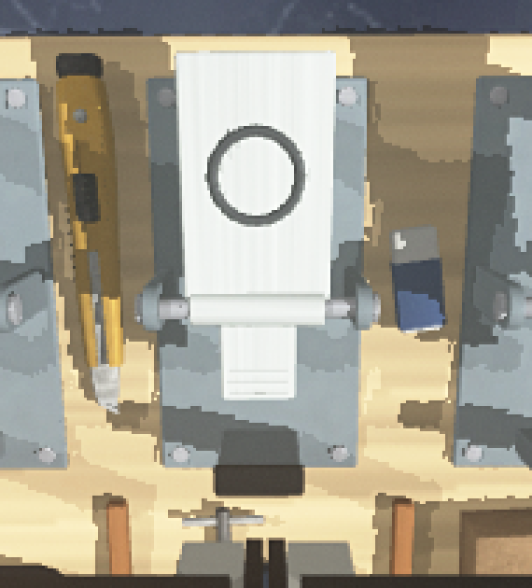

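Emit:
jog_arm(
  commands=[
    {"x": -0.1, "y": -0.3, "z": 4, "roll": 0},
    {"x": 0, "y": 0, "z": 4, "roll": 0},
    {"x": 0, "y": 0, "z": 4, "roll": 0},
    {"x": 0, "y": 0, "z": 3, "roll": 0},
    {"x": 0, "y": 0, "z": 1.5, "roll": 0},
    {"x": 0, "y": 0, "z": 1, "roll": 0},
    {"x": 0, "y": 0, "z": 0.5, "roll": 0},
    {"x": 0, "y": 0, "z": 0, "roll": 0},
  ],
)

```text
clock: 3.65
tool_pos: [0.5507, 0.0154, 0.0771]
orientation: [180.0, 0.0, -175.0]
force: [-0.4, 0.5, -0.5]
opening: 0.0007
```

Run:
```python
from plant import ctrl
import cv2
a=ctrl.snapshot('side')['image'][120:280,200:440,::-1];cv2.imwrite('pics/s2.png',cv2.resize(a,None,fx=3.3,fy=3.3,interpolation=3))
```

```text
(no output)
```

View pics/s2.png

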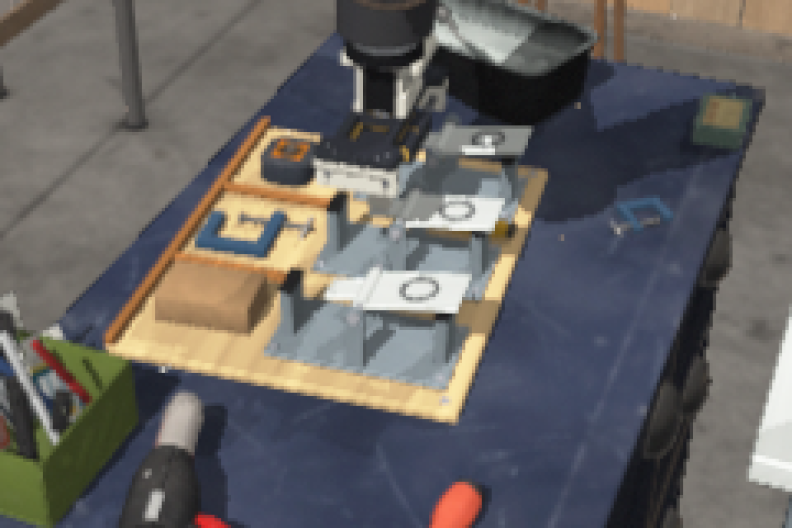

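Gripper is above the middle marker's tab, not yet touching. I'll press the tab down now.

Emit:
jog_arm(
  commands=[
    {"x": 0, "y": 0, "z": 0.4, "roll": 0},
    {"x": 0, "y": 0, "z": 0.4, "roll": 0},
    {"x": 0, "y": 0, "z": 0.4, "roll": 0},
    {"x": 0, "y": 0, "z": 0.4, "roll": 0},
    {"x": 0, "y": 0, "z": 0.4, "roll": 0},
    {"x": 0, "y": 0, "z": 0.4, "roll": 0},
    {"x": 0, "y": 0, "z": 0, "roll": 0},
  ],
)

```text
clock: 4.4
tool_pos: [0.5502, 0.0158, 0.0518]
orientation: [-180.0, -0.0, -175.0]
force: [0.7, 0.2, -0.6]
opening: 0.0005
```

Run:
```python
from plant import ctrl
import cv2
a=ctrl.snapshot('side')['image'][120:280,200:440,::-1];cv2.imwrite('pics/s3.png',cv2.resize(a,None,fx=3.3,fy=3.3,interpolation=3))
cv2.imwrite('pics/w3.png',ctrl.snapshot('wrist')['image'][:,:,::-1])
```

```text
(no output)
```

View pics/s3.png

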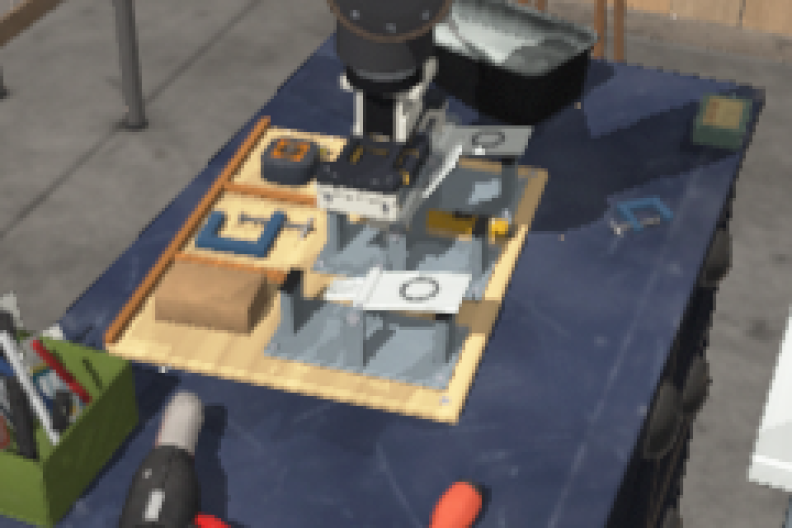

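View pics/w3.png

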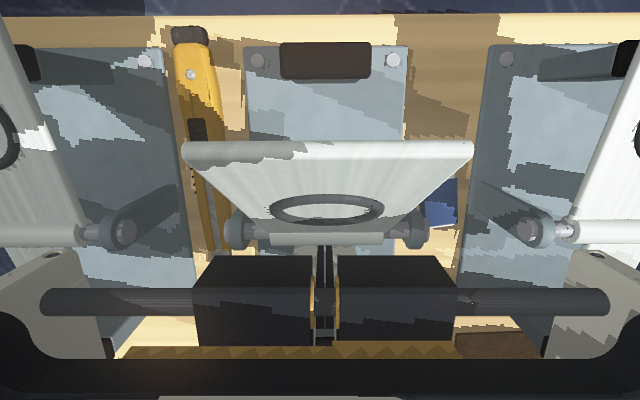

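The wrist view shows the blade raised about 55°, with its tip edge at row ~150, centred on the fingers. The neighbours look untouched. I'll lift clear and go round to the near side of the blade.

Emit:
jog_arm(
  commands=[
    {"x": 0, "y": 0, "z": -1.5, "roll": 0},
    {"x": 0, "y": 0, "z": -3.5, "roll": 0},
    {"x": 0, "y": 0, "z": -4, "roll": 0},
    {"x": 0, "y": 0, "z": -4, "roll": 0},
    {"x": 0, "y": 0, "z": -1, "roll": 0},
    {"x": 3, "y": 0, "z": 0, "roll": 0},
    {"x": 4, "y": 0, "z": 0, "roll": 0},
    {"x": 4, "y": 0, "z": 0, "roll": 0},
    {"x": 0.5, "y": 0, "z": 0, "roll": 0},
    {"x": 0, "y": 0, "z": 3, "roll": 0},
    {"x": 0, "y": 0, "z": 3, "roll": 0},
    {"x": 0, "y": 0, "z": 1.7, "roll": 0},
  ],
)

```text
clock: 5.7
tool_pos: [0.4344, 0.0053, 0.1135]
orientation: [-180.0, -0.1, -175.0]
force: [0.1, -0.6, -0.0]
opening: 0.0006
```

Run:
```python
from plant import ctrl
import cv2
print(ctrl.get_obs()['tool_pos'])
a=ctrl.snapshot('side')['image'][120:280,200:440,::-1];cv2.imwrite('pics/s4.png',cv2.resize(a,None,fx=3.3,fy=3.3,interpolation=3))
```

```text
[0.43444229 0.00525    0.11348564]
```

View pics/s4.png

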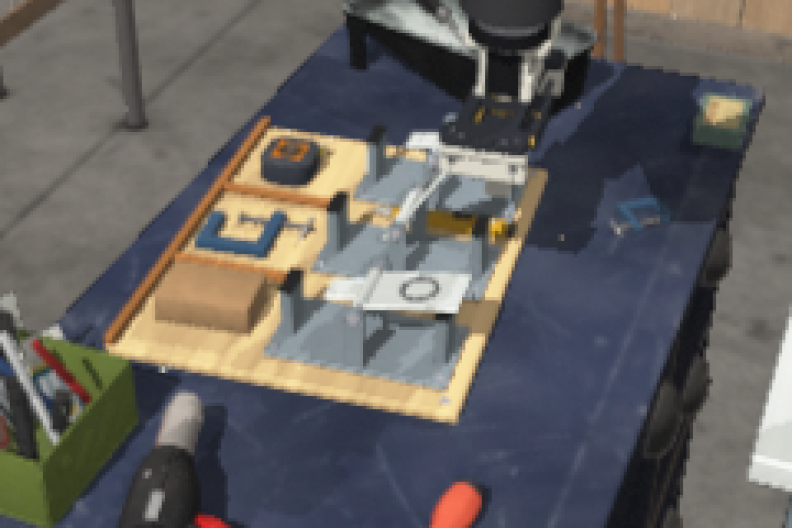

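The flag stays raised and the fingers are on its near side. Next I push it over.

Emit:
jog_arm(
  commands=[
    {"x": -1.5, "y": 0, "z": 0, "roll": 0},
    {"x": -1, "y": 0, "z": 0, "roll": 0},
    {"x": -1, "y": 0, "z": 0, "roll": 0},
    {"x": -1, "y": 0, "z": 0, "roll": 0},
    {"x": -1, "y": 0, "z": 0, "roll": 0},
    {"x": -1, "y": 0, "z": 0, "roll": 0},
  ],
)

```text
clock: 6.35
tool_pos: [0.5016, 0.0114, 0.1158]
orientation: [180.0, 0.0, -175.0]
force: [-0.4, -0.0, -0.8]
opening: 0.0002
```

Emit:
jog_arm(
  commands=[
    {"x": -1, "y": 0, "z": 0, "roll": 0},
    {"x": -1, "y": 0, "z": 0, "roll": 0},
    {"x": -1, "y": 0, "z": 0, "roll": 0},
    {"x": -1, "y": 0, "z": 0, "roll": 0},
    {"x": -1, "y": 0, "z": 0, "roll": 0},
    {"x": -1, "y": 0, "z": 0, "roll": 0},
    {"x": -1, "y": 0, "z": 0, "roll": 0},
  ],
)

```text
clock: 7.05
tool_pos: [0.5714, 0.0176, 0.1156]
orientation: [180.0, 0.0, -175.0]
force: [-0.9, -0.0, 0.7]
opening: 0.0002
```

Run:
```python
from plant import ctrl
import cv2
a=ctrl.snapshot('side')['image'][120:280,200:440,::-1];cv2.imwrite('pics/s5.png',cv2.resize(a,None,fx=3.3,fy=3.3,interpolation=3))
cv2.imwrite('pics/w5.png',ctrl.snapshot('wrist')['image'][:,:,::-1])
```

```text
(no output)
```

View pics/s5.png

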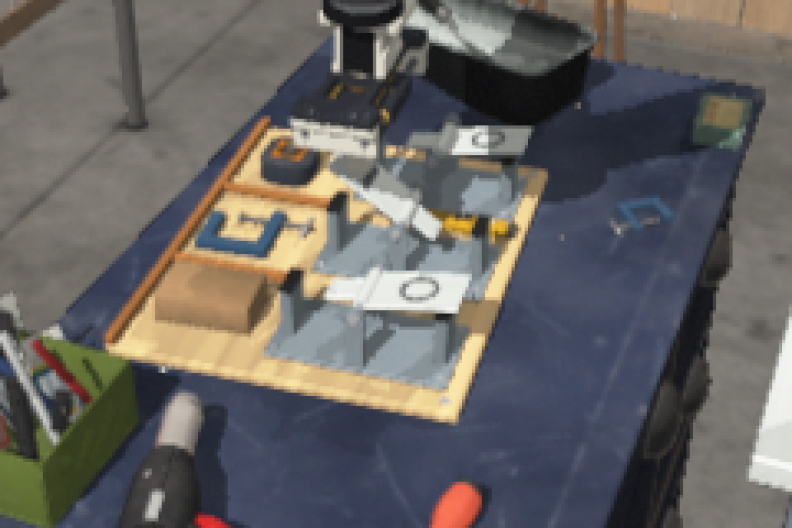

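View pics/w5.png

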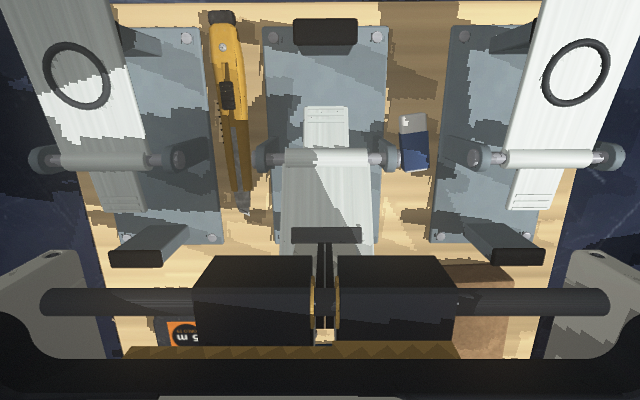

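The flag is past vertical, leaning to the far side with the bar visible at (326,235). Now I press it down onto the far rest.

Emit:
jog_arm(
  commands=[
    {"x": -0.5, "y": 0, "z": 0.7, "roll": 0},
    {"x": -0.5, "y": 0, "z": 0.7, "roll": 0},
    {"x": 0, "y": 0, "z": 0.7, "roll": 0},
    {"x": 0, "y": 0, "z": 0.7, "roll": 0},
    {"x": 0, "y": 0, "z": 0.7, "roll": 0},
    {"x": 0, "y": 0, "z": 0.3, "roll": 0},
    {"x": 0, "y": 0, "z": 0.1, "roll": 0},
  ],
)

```text
clock: 7.85
tool_pos: [0.5798, 0.0183, 0.0762]
orientation: [-180.0, -0.1, -175.0]
force: [-2.4, 0.6, 4.7]
opening: 0.0006
```

Emit:
jog_arm(
  commands=[
    {"x": 0, "y": 0, "z": 0.1, "roll": 0},
    {"x": 0, "y": 0, "z": 0.1, "roll": 0},
    {"x": 0, "y": 0, "z": 0, "roll": 0},
  ],
)

```text
clock: 8.15
tool_pos: [0.5799, 0.0183, 0.076]
orientation: [-180.0, -0.0, -174.9]
force: [-6.2, -0.2, 11.9]
opening: 0.0004
```

The force is rising while z holds at 0.076 m, the plate's top surface at pi, so it is at the hard stop. I'll lift off and look.

Emit:
jog_arm(
  commands=[
    {"x": 0, "y": 0, "z": -0.5, "roll": 0},
    {"x": 0, "y": 0, "z": -2, "roll": 0},
    {"x": 0, "y": 0, "z": -4, "roll": 0},
    {"x": 0, "y": 0, "z": -4, "roll": 0},
    {"x": 0, "y": 0, "z": -4, "roll": 0},
    {"x": 0, "y": 0, "z": -4, "roll": 0},
    {"x": 4, "y": 0, "z": 0, "roll": 0},
    {"x": 4, "y": 0, "z": 0, "roll": 0},
    {"x": 4, "y": -2, "z": 0, "roll": 0},
    {"x": 2, "y": -4, "z": 0, "roll": 0},
    {"x": 1, "y": -4, "z": 0, "roll": 0},
    {"x": 0, "y": 0, "z": 0, "roll": 0},
  ],
)

```text
clock: 9.35
tool_pos: [0.4383, -0.0974, 0.2602]
orientation: [-180.0, 0.1, -175.1]
force: [0.1, 0.6, -0.0]
opening: 0.0006
```

Emit:
jog_arm(
  commands=[
    {"x": 1, "y": -4, "z": 0, "roll": 0},
    {"x": 1, "y": -4, "z": 0, "roll": 0},
    {"x": 1, "y": -4, "z": 0, "roll": 0},
    {"x": 1, "y": -4, "z": 0, "roll": 0},
    {"x": 1, "y": -4, "z": 0, "roll": 0},
    {"x": 0, "y": 0, "z": 0, "roll": 0},
  ],
)

```text
clock: 9.95
tool_pos: [0.4066, -0.3013, 0.2592]
orientation: [-180.0, -0.1, -175.2]
force: [0.5, 0.0, -1.0]
opening: 0.0006
```

Run:
```python
from plant import ctrl
import cv2
print(ctrl.get_obs()['tool_pos'])
a=ctrl.snapshot('side')['image'][120:280,200:440,::-1];cv2.imwrite('pics/s6.png',cv2.resize(a,None,fx=3.3,fy=3.3,interpolation=3))
a=ctrl.snapshot('top')['image'][80:320,220:480,::-1];cv2.imwrite('pics/t6.png',cv2.resize(a,None,fx=2.5,fy=2.5,interpolation=3))
```

```text
[ 0.40662153 -0.30125408  0.25915423]
```

View pics/s6.png

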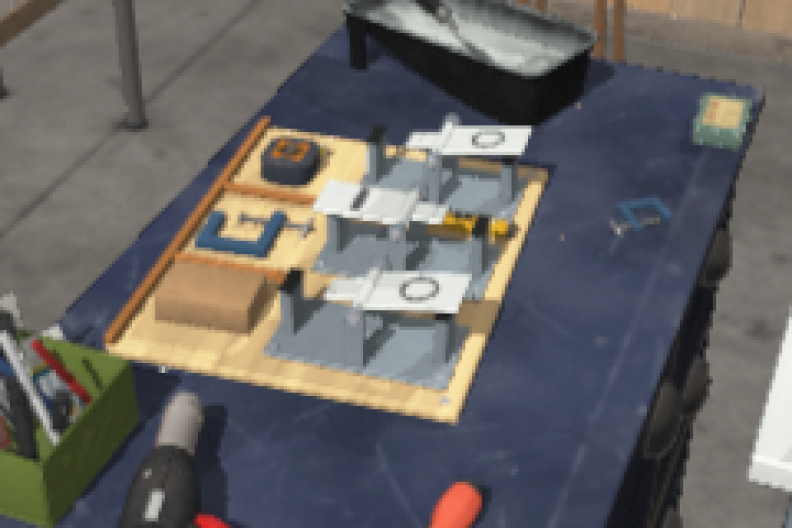

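View pics/t6.png

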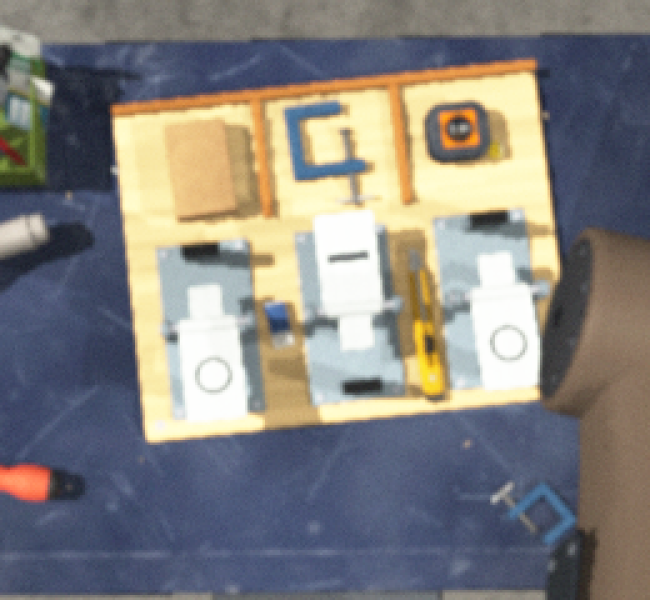

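In both views the middle flag lies on the far rest with its bar up: (348,257) in the top crop and (360,198) in the side crop. The other flags, the tools, the eraser and the cutter are at the same pixels as before.

```bash
python3 -c "
from plant import ctrl
print(ctrl.close_job())"
```

```text
the job is handed in; nothing more can be done
None
```

The middle marker, the one in front of the larger C-clamp, is flipped right over: its flag lies on the far rest with the bar face up. I used closed fingertips throughout: pressed the thumb tab down, pushed the raised flag past vertical from the near side, then pressed it down. I never gripped it. I handed the job in at about 10 s of the 48 s allowed.

- **Seating:** the downward force rose to about 12 N while the fingertips held at z = 76 mm, the height of the flag's upper face when level, so it had reached its hard stop.
- **Pictures:** the final top and side views show the bar up. By eye, the other two markers, the tools in the bays, the eraser and the cutter look unmoved. The gripper had been lifted and moved well away.
- **Disagreements:** the camera estimates of the hinge differed by 2 to 5 mm, which was within the clearance. No check failed.

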